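# Unstack bisque ware onto matching kiln bats

### The arm

A 7-joint arm with a two-finger parallel gripper is mounted at the origin on the work surface. World frame = base frame: x ahead of the robot, y to its left, z up, the work surface at z = 0. Lengths are in mm, angles in rad, forces in N, time in s.
With the tool pointing down it reaches from about 400 to 925 mm from the base axis. Payload 5.6 kg.
Tool frame: the origin (TCP) lies on the mounting face of the last link; the fingertips stand 173 mm ahead of it and the grasp point (between the pads) lies 155 mm ahead of it; z points along the fingers, y is the line along which they close (so a half turn about z gives the same grasp; the last joint's range is limited). The gripper opens to 85 mm and grips with 20 to 120 N. Pads are 22 mm wide; open, the fingers measure 114 mm over their backs; the gripper's body (76 mm by 85 mm) begins 54 mm behind the grasp point. The pads swing forward as they close: fully open they stand 13 mm farther back than shut.
Start: joints at [-1.272, 0.468, -0.012, 1.603, 0.006, 1.071, -0.056], TCP at [217.902, 612.389, 404.69] pointing down, gripper open.
Joint ranges: [-2.53, 2.53], [-0.31, 2.02], [-1.57, 1.55], [0.28, 2.44], [-1.29, 4.43], [0.15, 1.84], [-2.92, 2.92]. Speed limits (rad/s): [2.57, 2.57, 3.14, 3.14, 3.14, 3.14, 3.14].

### API

Orientations are given as a 3x3 rotation matrix whose columns are the frame's x, y, z axes.
In Python, from rig import r, imaging gives the robot as it stands.
- The arm moves only by the tool jog_arm, never from a script. Its argument "rows" is a list of rows, each a list of 3 entries, a list of its own where there are three numbers: the shift along the tool's x, y, z in cm, then the turn, a rotation vector about the tool's x, y, z in degrees, then the finger opening in cm, from 0 to 8.54. In form: [[[tx, ty, tz], [wx, wy, wz], jaw], ...]. A call has 1 to 20 rows; each row shifts and turns the commanded pose from where the row before left it, along the tool's axes as they then stand; what a row does not reach is not made up. A row lasts 1/12 s, in which the tool goes at most 41.7 mm and 7.16 degrees, less where a joint would pass 70% of its speed; a pose out of reach is approached as far as the arm can. A call with a gripper value outside its range is refused whole. The fingers move at their own pace and stop on an object; "squeeze" is the grip in N (left out, the last holds). Time passes only in rows, so rows that do not move let the fingers close. It gives the time, the measured TCP pose, the force, the opening and the grip force at its end, in the units of the state.
- r.observe(): the state, without advancing time (a new reading comes with each control period).
- imaging.read_camera(name): name is "scene" or "side" or "wrist"; returns a dict with "pixels" (400x640x3 uint8, red, green, blue), "depth" (400x640 float32, mm along the optical axis (not along the pixel's ray), 0 where there is no reading), "fx", "fy", "cx", "cy" (pixels), "position" and "attitude" of the camera in the world. Camera axes: x right, y down, z forward; pixel columns grow to the right and rows downward; lengths in mm; the calibration is good to about 2 mm. A picture is of the moment at which its call begins.
- r.finish_job(): hands the job in; it is judged then, once.
The state is a dict: "clock": time; "joints": joint angles; "joint_vel": joint speeds; "joint_efforts": joint torques, N m; "position": TCP position; "tcp_rot": TCP orientation; "force": force on the tool from outside, world axes, zero at the start; "wrist_torque": the same for the moment, N m; "grip_width": finger opening in mm; "finger_force": force on a finger pad.
Only numpy, scipy, OpenCV 4.12 (cv2) and the standard library are available. Lean on these libraries where they do the work, as an engineer would, in place of code of your own. Each camera call takes 0.05 s, during which the arm holds its last target. There are 200 camera calls.

### The job

Take the two stacks of bisque ware apart and load the kiln shelf: stand each of the four pieces upright in the middle of the brown clay bat of its own shape and size (large round, large square, small round, small square), with the square pieces squared up to their bats. Leave the kiln posts standing where they are.

Things in the scene. Friction and masses are not known exactly. Their poses are not given: they have to be found in the camera images.
- ware_large_round: Large round lidded box of pale unglazed bisque (lid fixed on, a plain straight cylinder to grip): diameter 66 mm, 45 mm tall, flat top, about 0.25 kg. It stands upright on the table at the bottom of one of two stacks, with one small piece standing on it. Origin: centre of its underside, z up.
- ware_large_square: Large square lidded box of pale bisque (lid fixed on, straight sides): 62 x 62 mm, 45 mm tall, flat top, about 0.27 kg. It stands upright on the table at the bottom of the other stack, with one small piece on it. Origin: centre of its underside, z up; x and y are square to its sides.
- ware_small_round: Small round straight-sided bisque cup, rigid, mouth up: diameter 46 mm, 50 mm tall, about 0.11 kg. It stands upright on top of one of the large boxes (either one). Origin: centre of its underside, z up.
- ware_small_square: Small square straight-sided bisque cup, rigid, mouth up: 42 x 42 mm, 50 mm tall, about 0.12 kg. It stands upright on top of the other large box, at any yaw. Origin: centre of its underside, z up; x and y are square to its sides.
- bat_large_round: Large round brown clay bat (flat disc), diameter 88 mm, 8 mm thick. Fixed on the flat 12 mm thick pale kiln shelf that lies on the table. Origin: centre of its underside, z up; its top face is 8 mm above the origin.
- bat_large_square: Large square brown clay bat (flat tile), 84 x 84 mm, 8 mm thick. Fixed on the flat 12 mm thick pale kiln shelf that lies on the table. Origin: centre of its underside, z up; its top face is 8 mm above the origin. x and y are square to its sides.
- bat_small_round: Small round brown clay bat (flat disc), diameter 66 mm, 8 mm thick. Fixed on the flat 12 mm thick pale kiln shelf that lies on the table. Origin: centre of its underside, z up; its top face is 8 mm above the origin.
- bat_small_square: Small square brown clay bat (flat tile), 64 x 64 mm, 8 mm thick. Fixed on the flat 12 mm thick pale kiln shelf that lies on the table. Origin: centre of its underside, z up; its top face is 8 mm above the origin. x and y are square to its sides.
- post_short: Short grey kiln post (upright loose cylinder), diameter 24 mm, 28 mm tall, standing on the kiln shelf among the four bats. Not to be moved. Origin: centre of its underside.
- post_tall: Taller grey kiln post (upright loose cylinder), diameter 24 mm, 55 mm tall, standing on the table near the far corner of the kiln shelf. Not to be moved. Origin: centre of its underside.
Things that resemble listed ones, but are neither listed nor needed, are in the scene too. What is shaped like the ware_small_round but purple or yellow is not meant.

How it is judged:
By the outcome, as a careful person would: the job done as asked, in the order asked, and still so for the second after the job is handed in, with the robot touching nothing.
It also fails if it takes over 99 s, if anything falls off the work surface, if the arm or the gripper's body presses on something with over 40 N, if the wrist force passes 120 N, or if a joint passes its speed limit or range.

## Working session

There is one attempt and no reset: what is moved stays moved. The work goes in short steps, Python scripts to look and compute and a tool call to move; the robot and the scene stay as the last step left them, time stands still between calls to the robot, and variables do not carry over. Pictures are saved under pics/ and viewed, at most 14 in all, crops included, and the job is handed in when it is done.

Besides the shell and the picture viewer there is one more tool, called after "Call:" as name([rows], argument=value, ...), one row to a line, values as JSON. jog_arm: Moves the arm, as the interface text tells. Its arguments: {"type":"object","properties":{"rows":{"type":"array","items":{"type":"array"}},"squeeze":{"type":"number"}},"required":["rows"]}

```bash
mkdir -p pics; ls
python3 - <<'E'
from rig import r, imaging
import cv2,numpy as np
s=r.observe(); print(s['clock'],s['position'],np.round(s['tcp_rot'],3).tolist(),s['grip_width'])
for n in ["scene","side"]:
    c=imaging.read_camera(n); np.savez(f'{n}0.npz',**c)
    cv2.imwrite(f'pics/{n}0.png',c['pixels'][:,:,::-1]); print(n,c['fx'],c['position'],np.round(c['attitude'],3).tolist())
E
```

```text
pics
0.0 [217.81915871 612.16199688 403.76185949] [[-0.942, 0.335, -0.0], [0.335, 0.942, -0.002], [-0.0, -0.002, -1.0]] 85.53667712820318
scene 477.9090524675863 [1428.40752484  -72.16299435  805.92645417] [[0.122, 0.622, -0.773], [0.992, -0.086, 0.088], [-0.012, -0.778, -0.628]]
side 481.0642875999197 [ 322.13011628 -546.90533897  778.13591295] [[0.945, -0.253, 0.207], [-0.327, -0.712, 0.622], [-0.009, -0.655, -0.755]]
```

View pics/scene0.png

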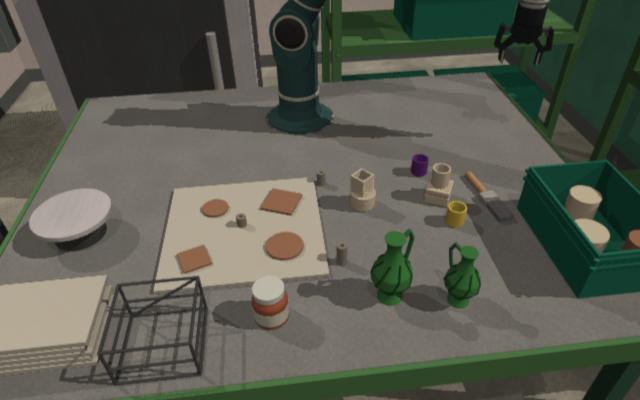

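View pics/side0.png

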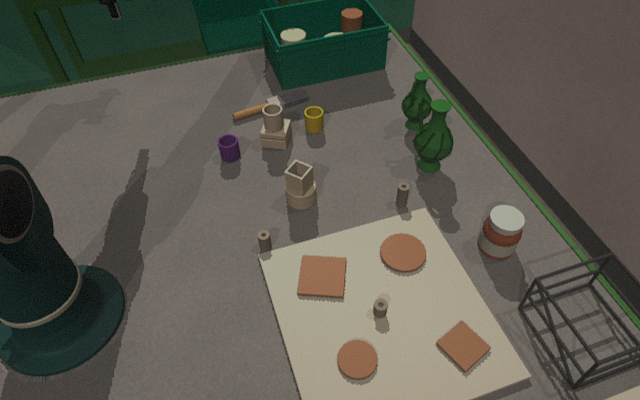

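Scene picture: the stacks are at (362,190), a small square cup on the large round box, and at (440,183), a small round cup on the large square box. Look-alikes for the small round cup: the purple cup at (420,165) and the yellow cup at (456,214), neither wanted, and pale pieces in the green crate at (583,203), also not wanted. The bats are at (215,208) small round, (282,201) large square, (285,245) large round and (194,259) small square. The posts are at (241,220), (321,178) and (342,254).

```bash
cat > h.py <<'E'
import numpy as np,cv2
def cloud(c):
    v,u=np.mgrid[0:400,0:640]; d=c['depth']
    p=np.stack([(u-c['cx'])/c['fx']*d,(v-c['cy'])/c['fy']*d,d],-1)
    return p@c['attitude'].T+c['position']
def plane(c,uv,z):
    uv=np.asarray(uv,float).reshape(-1,2)
    q=np.c_[(uv[:,0]-c['cx'])/c['fx'],(uv[:,1]-c['cy'])/c['fy'],np.ones(len(uv))]@np.asarray(c['attitude']).T
    return (c['position']+q*((z-c['position'][2])/q[:,2])[:,None])[:,:2]
def brown(c):
    h=cv2.cvtColor(c['pixels'],cv2.COLOR_RGB2HSV)
    return cv2.inRange(h,(3,80,60),(14,220,255))
E
python3 - <<'E'
from h import *
for n in ["scene","side"]:
    c=dict(np.load(n+'0.npz')); P=cloud(c); print(n)
    cs,_=cv2.findContours(brown(c),cv2.RETR_EXTERNAL,cv2.CHAIN_APPROX_NONE)
    for k in cs:
        if cv2.contourArea(k)<250: continue
        w=plane(c,k.reshape(-1,2),20).astype(np.float32)
        (m,s,a)=cv2.minAreaRect(w); M=cv2.moments(w)
        print(' bat',k.mean((0,1)).astype(int),np.round(m,1),np.round(s,1),round(a,1),'mom',round(M['m10']/M['m00'],1),round(M['m01']/M['m00'],1))
    seeds={'sqcup':(362,180),'rcup':(440,172)} if n=='scene' else {'sqcup':(300,178),'rcup':(273,118)}
    for k,(u,v) in seeds.items():
        W=P[v-60:v+60,u-45:u+45].reshape(-1,3)
        for lo,hi in((80,100),(38,52),(8,40)):
            S=W[(W[:,2]>lo)&(W[:,2]<hi)]
            if 'sq' in k or lo<80: pass
            o=np.median(W[(W[:,2]>85)&(W[:,2]<105)],0); S=S[np.hypot(*(S-o)[:,:2].T)<60].astype(np.float32)
            if len(S)<8: continue
            print(k,lo,len(S),'zmax',S[:,2].max().round(1),[np.round(x,1) for x in cv2.minAreaRect(S[:,:2].copy())],[np.round(x,1) for x in cv2.minEnclosingCircle(S[:,:2].copy())])
    # grey posts
    seeds=[(241,215),(321,173),(342,245)] if n=='scene' else [(381,301),(264,235),(403,187)]
    for u,v in seeds:
        W=P[v-20:v+25,u-15:u+15].reshape(-1,3); S=W[(W[:,2]>32)]; print('post',len(S),S.mean(0).round(0) if len(S) else '',S[:,2].max().round(0) if len(S) else '')
E
```

```text
scene
 bat [269 304] [ 795.3 -122. ] [58.3 73.6] 3.5 mom 801.6 -121.4
 bat [193 258] [ 641.8 -289.5] [68.9 64. ] 19.7 mom 642.1 -289.4
 bat [284 245] [627.2 -84.1] [87.  88.7] 82.3 mom 627.2 -84.2
 bat [214 207] [ 466.6 -253.6] [65.7 67.2] 82.2 mom 467.6 -253.1
 bat [281 201] [464.4 -83.7] [86. 88.] 66.1 mom 464.4 -83.6
sqcup 80 240 zmax 99.0 [array([483.2, 122.5]), array([45.7, 45.9]), np.float64(41.4)] [array([483.8, 122.8]), np.float64(31.2)]
sqcup 38 200 zmax 51.8 [array([498.9, 125.6]), array([41.4, 64.2]), np.float64(1.4)] [array([488.1, 125.7]), np.float64(33.1)]
sqcup 8 248 zmax 40.0 [array([504. , 122.9]), array([64.8, 32.2]), np.float64(80.8)] [array([489.7, 125.2]), np.float64(32.4)]
rcup 80 205 zmax 97.0 [array([482.7, 327.6]), array([44.7, 46.4]), np.float64(52.8)] [array([483.6, 328.1]), np.float64(24.3)]
rcup 38 247 zmax 51.8 [array([487.5, 327.1]), array([62.5, 64.8]), np.float64(60.9)] [array([485.1, 328.6]), np.float64(43.0)]
rcup 8 257 zmax 40.0 [array([506.1, 331.5]), array([43.3, 86. ]), np.float64(12.6)] [array([489.1, 327.7]), np.float64(43.2)]
post 77 [ 607. -
[... 625 characters left out ...]
y([483.7, 111.7]), array([65. , 41.7]), np.float64(1.2)] [array([483.6, 123.5]), np.float64(32.8)]
sqcup 8 299 zmax 39.9 [array([477.2, 105.7]), array([27., 63.]), np.float64(74.3)] [array([480.5, 117.1]), np.float64(31.6)]
rcup 80 251 zmax 97.4 [array([479.8, 326.8]), array([45.9, 48. ]), np.float64(18.1)] [array([478., 327.]), np.float64(25.1)]
rcup 38 288 zmax 51.8 [array([483.3, 327.5]), array([66.8, 62.5]), np.float64(61.3)] [array([484.1, 325.3]), np.float64(41.7)]
rcup 8 330 zmax 39.9 [array([487.8, 307. ]), array([84.8, 46.1]), np.float64(13.6)] [array([483.3, 325.9]), np.float64(42.5)]
post 167 [ 526. -197.   61.] 778.0
post 131 [378.  10.  61.] 778.0
post 162 [671.  28.  62.] 778.0
```

Run:
```python
import cv2,numpy as np
a=cv2.imread('pics/scene0.png')[140:240,320:500]; cv2.imwrite('pics/crop0.png',cv2.resize(a,None,fx=4,fy=4,interpolation=2))
```

```text
(no output)
```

View pics/crop0.png

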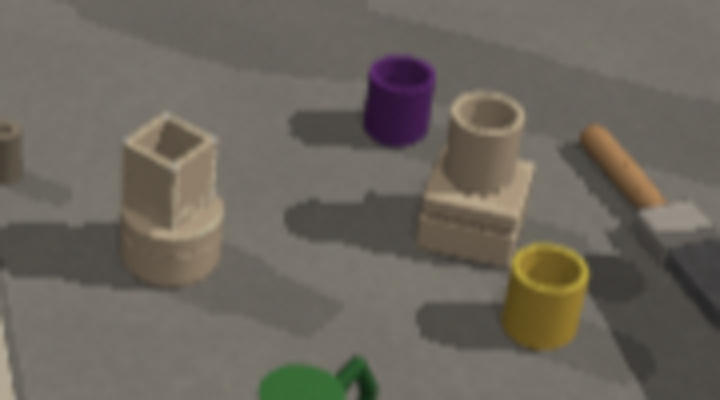

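Crop: the left stack at (170,190) is the square cup on the round box. The right stack at (480,170) is the beige round cup on the square box. Purple (400,100) and yellow (545,300) are rejected.

Call:
jog_arm([
  [[-2.58,-2.33,0],[0,0,0],8.5],
  [[-2.58,-2.33,0],[0,0,0],8.5],
  [[-2.58,-2.33,0],[0,0,0],8.5],
  [[-2.58,-2.33,0],[0,0,0],8.5],
  [[-2.58,-2.33,0],[0,0,0],8.5],
  [[-2.58,-2.33,0],[0,0,0],8.5],
  [[-2.58,-2.33,0],[0,0,0],8.5],
  [[-2.58,-2.33,0],[0,0,0],8.5],
  [[-2.58,-2.33,0],[0,0,0],8.5],
  [[-2.58,-2.33,0],[0,0,0],8.5],
  [[-2.58,-2.33,0],[0,0,0],8.5],
  [[-2.58,-2.33,0],[0,0,0],8.5],
  [[-2.58,-2.33,0],[0,0,0],8.5],
  [[-2.58,-2.33,0],[0,0,0],8.5],
  [[-2.58,-2.33,0],[0,0,0],8.5],
  [[-2.58,-2.33,0],[0,0,0],8.5],
  [[0,0,0],[0,0,7.1],8.5],
  [[0,0,0],[0,0,7.1],8.5],
  [[0,0,0],[0,0,7.1],8.5],
  [[0,0,0],[0,0,7.1],8.5],
], squeeze=40)

```text
clock: 1.77
position: [481.8, 122.4, 404.4]
tcp_rot: [[-0.664, 0.748, -0.001], [0.748, 0.664, -0.0], [0.0, -0.001, -1.0]]
force: [0.2, -0.4, -0.1]
grip_width: 84.7
finger_force: 0.0
```

```bash
cat >> h.py <<'E'
def go(s,x,y,z,ang):
    R=np.asarray(s['tcp_rot']); d=R.T@(np.array([x,y,z])-s['position'])
    a=np.degrees(np.arctan2(R[1,1],R[0,1])); t=(a-ang+90)%180-90
    print('t',s['clock'],'at',np.round(s['position'],1),'yang',round(a,1),'| shift cm',np.round(d/10,2),'len',round(np.linalg.norm(d)/10,1),'| turn',round(t,1),'| w',round(float(s['grip_width']),1),'F',np.round(s['force'],1),'tilt',np.round(R[:,2],3))
def cup(P,o,lo,hi,rad):
    W=P.reshape(-1,3); S=W[(W[:,2]>lo)&(W[:,2]<hi)&(np.hypot(W[:,0]-o[0],W[:,1]-o[1])<rad)].astype(np.float32)
    print(len(S),[np.round(x,1) for x in cv2.minAreaRect(S[:,:2].copy())],[np.round(x,1) for x in cv2.minEnclosingCircle(S[:,:2].copy())])
E
python3 - <<'E'
from rig import r,imaging
from h import *
c=imaging.read_camera('wrist'); np.savez('w0.npz',**c); cv2.imwrite('pics/w0.png',c['pixels'][:,:,::-1])
P=cloud(c); cup(P,(482,122),85,102,45); cup(P,(484,124),40,50,45)
for n,uvs,z in (('scene',[(241,215),(321,174),(342,245)],0),('side',[(381,301),(264,235),(403,187)],0)):
    d=dict(np.load(n+'0.npz')); print([plane(d,uv,zz).round()[0].tolist() for uv,zz in zip(uvs,(40,28,55))])
go(r.observe(),482,122,233,41)
E
```

```text
892 [array([483.1, 125.5]), array([41.6, 42.7]), np.float64(40.6)] [array([482.9, 125.4]), np.float64(29.4)]
864 [array([481. , 133.8]), array([65.3, 52.7]), np.float64(34.0)] [array([484.8, 128.5]), np.float64(32.9)]
[[529.0, -183.0], [372.0, 31.0], [680.0, 44.0]]
[[537.0, -179.0], [382.0, 37.0], [679.0, 41.0]]
t 1.8167 at [481.7 122.5 404.4] yang 41.3 | shift cm [-0.06 -0.   17.14] len 17.1 | turn 0.3 | w 85.3 F [ 0.6  0.3 -0.1] tilt [-0.001 -0.    -1.   ]
```

View pics/w0.png

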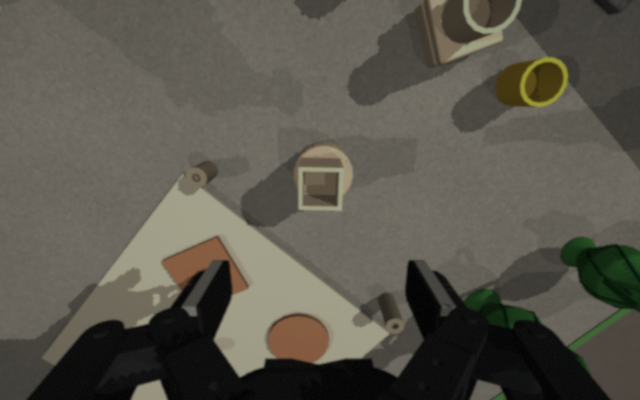

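Wrist view: the square cup's rim is at (320,188), lined up with the fingers. The posts at (200,177) and (393,325) are clear.

Call:
jog_arm([
  [[0.05,0.08,3.0],[0,0,0.3],8.5],
  [[0,0,3.0],[0,0,0],8.5],
  [[0,0,3.0],[0,0,0],8.5],
  [[0,0,3.0],[0,0,0],8.5],
  [[0,0,2.0],[0,0,0],8.5],
  [[0,0,1.5],[0,0,0],8.5],
  [[0,0,1.0],[0,0,0],8.5],
  [[0,0,0.5],[0,0,0],8.5],
  [[0,0,0],[0,0,0],5.5],
  [[0,0,0],[0,0,0],4.6],
  [[0,0,0],[0,0,0],4.0],
  [[0,0,0],[0,0,0],3.5],
  [[0,0,0],[0,0,0],3.5],
  [[0,0,0],[0,0,0],3.5],
  [[0,0,0],[0,0,0],3.5],
  [[0,0,0],[0,0,0],3.5],
], squeeze=30)

```text
clock: 3.15
position: [482.6, 123.8, 235.8]
tcp_rot: [[-0.665, 0.746, 0.002], [0.746, 0.665, 0.001], [-0.001, 0.002, -1.0]]
force: [-0.2, -0.1, 7.2]
grip_width: 41.4
finger_force: 31.0
```

Call:
jog_arm([
  [[0,0,-1.5],[0,0,0],3.5],
  [[0,0,-2.5],[0,0,0],3.5],
  [[0,0,-2],[0,0,0],3.5],
  [[-1.6,-0.6,0],[0,0,0],3.5],
  [[-2.65,-1.01,0],[0,0,0],3.5],
  [[-2.65,-1.01,0],[0,0,0],3.5],
  [[-2.65,-1.01,0],[0,0,0],3.5],
  [[-2.65,-1.01,0],[0,0,0],3.5],
  [[-2.65,-1.01,0],[0,0,0],3.5],
  [[-2.65,-1.01,0],[0,0,0],3.5],
  [[-2.65,-1.01,0],[0,0,0],3.5],
  [[-2.65,-1.01,0],[0,0,0],3.5],
  [[-2.65,-1.01,0],[0,0,0],3.5],
  [[-2.65,-1.01,0],[0,0,0],3.5],
  [[-2.65,-1.01,0],[0,0,0],3.5],
  [[-2.65,-1.01,0],[0,0,0],3.5],
  [[-2.65,-1.01,0],[0,0,0],3.5],
  [[-2.65,-1.01,0],[0,0,0],3.5],
  [[-2.65,-1.01,0],[0,0,0],3.5],
])

```text
clock: 4.73
position: [639.9, -290.9, 294.5]
tcp_rot: [[-0.666, 0.746, -0.0], [0.746, 0.666, 0.0], [0.001, -0.0, -1.0]]
force: [0.8, 1.4, -1.2]
grip_width: 41.5
finger_force: 30.7
```

Call:
jog_arm([
  [[0,0,0],[0,0,5.5],3.5],
  [[0,0,0],[0,0,5.5],3.5],
  [[0,0,0],[0,0,5.5],3.5],
  [[0,0,0],[0,0,5.4],3.5],
  [[0,0,0],[0,0,0],3.5],
  [[0,0,0],[0,0,0],3.5],
])

```text
clock: 5.23
position: [639.7, -289.4, 294.5]
tcp_rot: [[-0.342, 0.94, -0.001], [0.94, 0.342, 0.0], [0.0, -0.0, -1.0]]
force: [-0.1, -1.0, -1.7]
grip_width: 41.6
finger_force: 30.6
```

Run:
```python
from rig import r,imaging
from h import *
go(r.observe(),640.3,-290,211,19.8)
c=imaging.read_camera('side'); P=cloud(c); s=r.observe()['position']
cv2.imwrite('pics/s1.png',c['pixels'][180:400,280:620,::-1])
c=imaging.read_camera('wrist'); P=cloud(c); cv2.imwrite('pics/w1.png',c['pixels'][:,:,::-1])
cs,_=cv2.findContours(brown(c),cv2.RETR_EXTERNAL,cv2.CHAIN_APPROX_NONE)
for k in cs:
    if cv2.contourArea(k)<400: continue
    w=plane(c,k.reshape(-1,2),20).astype(np.float32); print(k.mean((0,1)).astype(int),[np.round(x,1) for x in cv2.minAreaRect(w)])
```

```text
t 5.2333 at [ 639.7 -289.4  294.5] yang 20.0 | shift cm [-0.08  0.04  8.35] len 8.3 | turn 0.2 | w 41.6 F [-0.1 -1.  -1.7] tilt [-0.001  0.    -1.   ]
[318 187] [array([ 636.4, -278. ]), array([63.6, 43.1]), np.float64(19.9)]
[115  78] [array([ 466. , -251.3]), array([65.6, 65. ]), np.float64(86.4)]
```

View pics/w1.png

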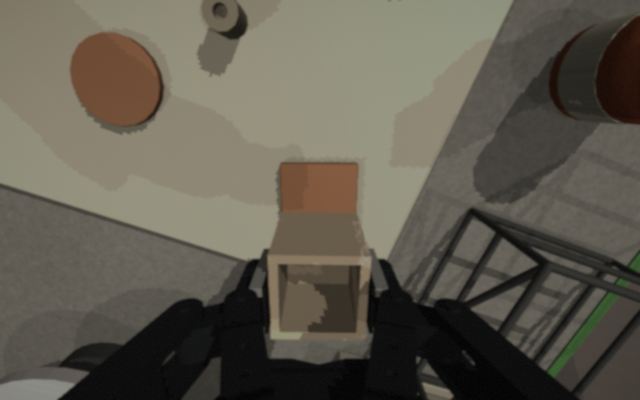

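Wrist view: the cup (318,290) is held squared above the small square bat (318,187). The wire rack at (460,280) is near on the right, so I'll open only a little at release.

Run:
```python
from rig import r,imaging
from h import *
c=imaging.read_camera('wrist'); P=cloud(c); s=r.observe()
W=P[200:345,265:375].reshape(-1,3); print(np.percentile(W[:,2],[1,50,99]).round())
zt=np.percentile(W[:,2],97); S=W[(W[:,2]>zt-6)&(W[:,2]<zt+4)].astype(np.float32); print(zt,[np.round(x,1) for x in cv2.minAreaRect(S[:,:2].copy())],s['position'].round(1) if hasattr(s['position'],'round') else s['position'])
```

```text
[ -0. 137. 161.]
159.36584998671543 [array([ 640.2, -288. ]), array([45.2, 43.1]), np.float64(18.7)] [ 639.6 -289.6  294.7]
```

Call:
jog_arm([
  [[0,0,1.5],[0,0,0],3.5],
  [[0,0,2.0],[0,0,0],3.5],
  [[0,0,2.0],[0,0,0],3.5],
  [[0,0,1.2],[0,0,0],3.5],
  [[0,0,0.7],[0,0,0],3.5],
  [[0,0,0.4],[0,0,0],3.5],
  [[0,0,0.3],[0,0,0],3.5],
  [[0,0,0.15],[0,0,0],3.5],
  [[0,0,0.1],[0,0,0],3.5],
  [[0,0,0],[0,0,0],3.5],
])

```text
clock: 6.22
position: [639.9, -289.9, 211.8]
tcp_rot: [[-0.339, 0.941, 0.001], [0.941, 0.339, -0.0], [-0.001, 0.001, -1.0]]
force: [-0.2, 1.1, -1.6]
grip_width: 41.9
finger_force: 30.7
```

Call:
jog_arm([
  [[0,0,0.1],[0,0,0],3.5],
  [[0,0,0.1],[0,0,0],3.5],
  [[0,0,0],[0,0,0],3.5],
])

```text
clock: 6.47
position: [640.0, -290.0, 210.9]
tcp_rot: [[-0.339, 0.941, 0.001], [0.941, 0.339, -0.0], [-0.001, 0.001, -1.0]]
force: [-3.0, 1.1, 6.0]
grip_width: 41.5
finger_force: 31.3
```

Call:
jog_arm([
  [[0,0,0],[0,0,0],4.3],
  [[0,0,0],[0,0,0],4.7],
  [[0,0,0],[0,0,0],5.5],
  [[0,0,0],[0,0,0],5.8],
  [[0,0,0],[0,0,0],5.8],
  [[0,0,-1],[0,0,0],5.8],
  [[0,0,-2],[0,0,0],5.8],
  [[0,0,-3.5],[0,0,0],5.8],
  [[0,0,-3.5],[0,0,0],5.8],
  [[0,0,-4],[0,0,0],5.8],
])

```text
clock: 7.3
position: [639.2, -289.6, 350.1]
tcp_rot: [[-0.339, 0.941, -0.002], [0.941, 0.339, 0.001], [0.001, -0.002, -1.0]]
force: [2.1, 1.0, 0.2]
grip_width: 57.9
finger_force: 0.0
```

Call:
jog_arm([
  [[3.53,0.33,0],[0,0,0],8.5],
  [[3.53,0.33,0],[0,0,0],8.5],
  [[3.53,0.33,0],[0,0,0],8.5],
  [[3.53,0.33,0],[0,0,0],8.5],
  [[3.53,0.33,0],[0,0,0],8.5],
  [[3.53,0.33,0],[0,0,0],8.5],
  [[3.53,0.33,0],[0,0,0],8.5],
  [[3.53,0.33,0],[0,0,0],8.5],
  [[3.53,0.33,0],[0,0,0],8.5],
  [[3.53,0.33,0],[0,0,0],8.5],
  [[3.53,0.33,0],[0,0,0],8.5],
  [[3.53,0.33,0],[0,0,0],8.5],
  [[3.53,0.33,0],[0,0,0],8.5],
  [[3.53,0.33,0],[0,0,0],8.5],
  [[3.53,0.33,0],[0,0,0],8.5],
  [[3.53,0.33,0],[0,0,0],8.5],
  [[3.53,0.33,0],[0,0,0],8.5],
  [[3.53,0.33,0],[0,0,0],8.5],
  [[0,0,0],[0,0,0],8.5],
  [[0,0,0],[0,0,0],8.5],
])

```text
clock: 8.97
position: [479.0, 330.6, 349.6]
tcp_rot: [[-0.344, 0.939, 0.0], [0.939, 0.344, 0.001], [0.001, 0.0, -1.0]]
force: [-0.2, -0.4, 0.6]
grip_width: 85.2
finger_force: 0.0
```

Run:
```python
from rig import r,imaging
from h import *
c=imaging.read_camera('wrist'); P=cloud(c); cv2.imwrite('pics/w2.png',c['pixels'][:,:,::-1])
cup(P,(481,328),85,102,40); cup(P,(485,327),40,50,50)
go(r.observe(),481.5,328.5,235,20)
c=imaging.read_camera('side'); P=cloud(c); cup(P,(640,-290),60,75,40); cv2.imwrite('pics/s2.png',c['pixels'][:,:,::-1])
```

```text
1258 [array([481.6, 330.6]), array([45.5, 45.4]), np.float64(16.8)] [array([481.8, 330.4]), np.float64(23.1)]
1676 [array([484.6, 331.1]), array([62.2, 62.2]), np.float64(61.4)] [array([484.1, 331.9]), np.float64(42.0)]
t 9.0167 at [480.  328.5 349.6] yang 19.9 | shift cm [-0.05  0.14 11.46] len 11.5 | turn -0.1 | w 84.8 F [-0.9 -0.6 -0.5] tilt [ 0.001 -0.    -1.   ]
430 [array([ 639. , -290.7]), array([44.4, 42.5]), np.float64(18.7)] [array([ 639.4, -290.4]), np.float64(29.7)]
```

View pics/s2.png

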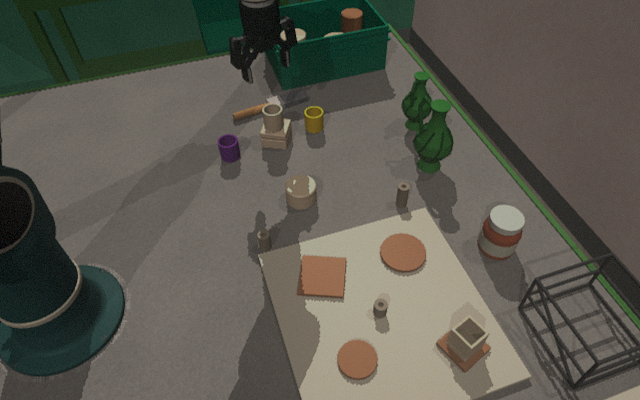

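Side view: the square cup stands centred and squared on its bat at (465,345), and the posts are untouched. Next is the beige round cup.

Call:
jog_arm([
  [[-0.05,0.14,2.0],[0,0,0],8.5],
  [[0,0,3.0],[0,0,0],8.5],
  [[0,0,3.0],[0,0,0],8.5],
  [[0,0,2.0],[0,0,0],8.5],
  [[0,0,1.0],[0,0,0],8.5],
  [[0,0,0.4],[0,0,0],8.5],
  [[0,0,0],[0,0,0],6.0],
  [[0,0,0],[0,0,0],5.2],
  [[0,0,0],[0,0,0],4.5],
  [[0,0,0],[0,0,0],3.9],
  [[0,0,0],[0,0,0],3.9],
  [[0,0,0],[0,0,0],3.9],
  [[0,0,0],[0,0,0],3.9],
  [[0,0,0],[0,0,0],3.9],
], squeeze=30)

```text
clock: 10.23
position: [482.3, 328.4, 236.8]
tcp_rot: [[-0.339, 0.941, 0.002], [0.941, 0.339, 0.002], [0.001, 0.002, -1.0]]
force: [-0.6, -0.7, 5.9]
grip_width: 45.3
finger_force: 31.1
```

Call:
jog_arm([
  [[0,0,-2.5],[0,0,0],3.9],
  [[0,0,-3.5],[0,0,0],3.9],
  [[-3.01,-1.18,0],[0,0,0],3.9],
  [[-3.01,-1.18,0],[0,0,0],3.9],
  [[-3.01,-1.18,0],[0,0,0],3.9],
  [[-3.01,-1.18,0],[0,0,0],3.9],
  [[-3.01,-1.18,0],[0,0,0],3.9],
  [[-3.01,-1.18,0],[0,0,0],3.9],
  [[-3.01,-1.18,0],[0,0,0],3.9],
  [[-3.01,-1.18,0],[0,0,0],3.9],
  [[-3.01,-1.18,0],[0,0,0],3.9],
  [[-3.01,-1.18,0],[0,0,0],3.9],
  [[-3.01,-1.18,0],[0,0,0],3.9],
  [[-3.01,-1.18,0],[0,0,0],3.9],
  [[-3.01,-1.18,0],[0,0,0],3.9],
  [[-3.01,-1.18,0],[0,0,0],3.9],
  [[-3.01,-1.18,0],[0,0,0],3.9],
  [[-3.01,-1.18,0],[0,0,0],3.9],
  [[-3.01,-1.18,0],[0,0,0],3.9],
  [[-3.01,-1.18,0],[0,0,0],3.9],
])

```text
clock: 11.9
position: [465.2, -255.0, 295.6]
tcp_rot: [[-0.339, 0.941, 0.001], [0.941, 0.339, 0.0], [-0.0, 0.001, -1.0]]
force: [1.6, 0.4, -2.0]
grip_width: 45.2
finger_force: 31.5
```

Call:
jog_arm([
  [[0,0,0],[0,0,0],3.9],
  [[0,0,0],[0,0,0],3.9],
  [[0,0,0],[0,0,0],3.9],
])

```text
clock: 12.15
position: [465.4, -253.1, 295.2]
tcp_rot: [[-0.339, 0.941, -0.0], [0.941, 0.339, 0.001], [0.001, 0.0, -1.0]]
force: [0.5, 0.4, -1.1]
grip_width: 45.1
finger_force: 31.5
```

Run:
```python
from rig import r,imaging
from h import *
go(r.observe(),466,-253.2,211.8,20)
c=imaging.read_camera('wrist'); P=cloud(c)
W=P[200:345,255:385].reshape(-1,3)
zt=np.percentile(W[:,2],97); S=W[(W[:,2]>zt-5)&(W[:,2]<zt+4)].astype(np.float32); print(zt,[np.round(x,1) for x in cv2.minEnclosingCircle(S[:,:2].copy())],[np.round(x,1) for x in cv2.minAreaRect(S[:,:2].copy())])
cs,_=cv2.findContours(brown(c),cv2.RETR_EXTERNAL,cv2.CHAIN_APPROX_NONE)
for k in cs:
    if cv2.contourArea(k)<400: continue
    w=plane(c,k.reshape(-1,2),20).astype(np.float32); print(k.mean((0,1)).astype(int),[np.round(x,1) for x in cv2.minAreaRect(w)],[np.round(x,1) for x in cv2.minEnclosingCircle(w)])
```

```text
t 12.15 at [ 465.4 -253.1  295.2] yang 19.8 | shift cm [-0.04  0.05  8.34] len 8.3 | turn -0.2 | w 45.1 F [ 0.5  0.4 -1.1] tilt [-0.     0.001 -1.   ]
163.6823031717563 [array([ 465.9, -250.6]), np.float64(27.5)] [array([ 466.3, -252.2]), array([51.7, 24.2]), np.float64(19.1)]
[478 274] [array([ 633.8, -273.1]), array([64.6, 37.4]), np.float64(21.0)] [array([ 632., -272.]), np.float64(35.4)]
[317 193] [array([ 463., -245.]), array([64.3, 51.9]), np.float64(20.8)] [array([ 465. , -250.8]), np.float64(32.8)]
[596  60] [array([618.9, -87. ]), array([70., 87.]), np.float64(38.0)] [array([624.8, -82.1]), np.float64(44.1)]
[395  17] [array([ 474.2, -115.7]), array([87.3, 42.7]), np.float64(19.8)] [array([467. , -95.6]), np.float64(43.7)]
```

Call:
jog_arm([
  [[0,0,1.5],[0,0,0],3.9],
  [[0,0,2.0],[0,0,0],3.9],
  [[0,0,2.0],[0,0,0],3.9],
  [[0,0,1.2],[0,0,0],3.9],
  [[0,0,0.7],[0,0,0],3.9],
  [[0,0,0.4],[0,0,0],3.9],
  [[0,0,0.3],[0,0,0],3.9],
  [[0,0,0.15],[0,0,0],3.9],
  [[0,0,0.1],[0,0,0],3.9],
  [[0,0,0.1],[0,0,0],3.9],
  [[0,0,0],[0,0,0],3.9],
])

```text
clock: 13.12
position: [465.7, -253.8, 211.9]
tcp_rot: [[-0.339, 0.941, 0.001], [0.941, 0.339, 0.0], [-0.0, 0.001, -1.0]]
force: [-1.5, 0.1, 5.6]
grip_width: 45.1
finger_force: 32.1
```

Call:
jog_arm([
  [[0,0,0],[0,0,0],4.7],
  [[0,0,0],[0,0,0],5.2],
  [[0,0,0],[0,0,0],5.8],
  [[0,0,0],[0,0,0],6.2],
  [[0,0,0],[0,0,0],6.2],
  [[0,0,-1],[0,0,0],6.2],
  [[0,0,-2],[0,0,0],6.2],
  [[0,0,-3.5],[0,0,0],6.2],
  [[0,0,-3.5],[0,0,0],6.2],
  [[0,0,-4],[0,0,0],6.2],
])

```text
clock: 13.95
position: [464.8, -253.4, 351.9]
tcp_rot: [[-0.338, 0.941, -0.002], [0.941, 0.338, 0.0], [0.001, -0.002, -1.0]]
force: [1.3, -1.0, 0.0]
grip_width: 61.4
finger_force: 0.0
```

Call:
jog_arm([
  [[2.91,1.21,0],[0,0,0],8.5],
  [[2.91,1.21,0],[0,0,0],8.5],
  [[2.91,1.21,0],[0,0,0],8.5],
  [[2.91,1.21,0],[0,0,0],8.5],
  [[2.91,1.21,0],[0,0,0],8.5],
  [[2.91,1.21,0],[0,0,0],8.5],
  [[2.91,1.21,0],[0,0,0],8.5],
  [[2.91,1.21,0],[0,0,0],8.5],
  [[2.91,1.21,0],[0,0,0],8.5],
  [[2.91,1.21,0],[0,0,0],8.5],
  [[2.91,1.21,0],[0,0,0],8.5],
  [[2.91,1.21,0],[0,0,0],8.5],
  [[0,0,0],[0,0,0],8.5],
  [[0,0,0],[0,0,0],8.5],
  [[0,0,0],[0,0,0],8.5],
])

```text
clock: 15.2
position: [483.6, 123.6, 351.0]
tcp_rot: [[-0.339, 0.941, 0.0], [0.941, 0.339, -0.0], [-0.0, 0.0, -1.0]]
force: [0.3, -0.9, 0.3]
grip_width: 85.1
finger_force: 0.0
```

Run:
```python
from rig import r,imaging
from h import *
for n in('wrist','side','scene'):
    c=imaging.read_camera(n); P=cloud(c); print(n); cup(P,(484,124),40,50,45)
    cv2.imwrite(f'pics/{n}3.png',c['pixels'][:,:,::-1])
    if n!='wrist': cup(P,(466,-253),62,75,40)
go(r.observe(),484,124,180,20)
```

```text
wrist
3702 [array([484.8, 127.9]), array([65. , 65.4]), np.float64(65.1)] [array([484.8, 128.1]), np.float64(33.0)]
side
584 [array([483.4, 123.8]), array([65. , 64.1]), np.float64(2.4)] [array([482.8, 124.9]), np.float64(34.1)]
327 [array([ 464.4, -254.2]), array([45.8, 43.6]), np.float64(69.6)] [array([ 464.9, -254. ]), np.float64(23.5)]
scene
338 [array([486.9, 125.1]), array([62.9, 63.4]), np.float64(36.2)] [array([485.8, 126.4]), np.float64(34.4)]
135 [array([ 467.8, -253.3]), array([49. , 44.4]), np.float64(14.8)] [array([ 468.3, -253.6]), np.float64(25.8)]
t 15.35 at [483.8 122.7 350.9] yang 19.7 | shift cm [ 0.12  0.06 17.09] len 17.1 | turn -0.3 | w 85.2 F [-0.9  0.   0.1] tilt [ 0. -0. -1.]
```

View pics/scene3.png

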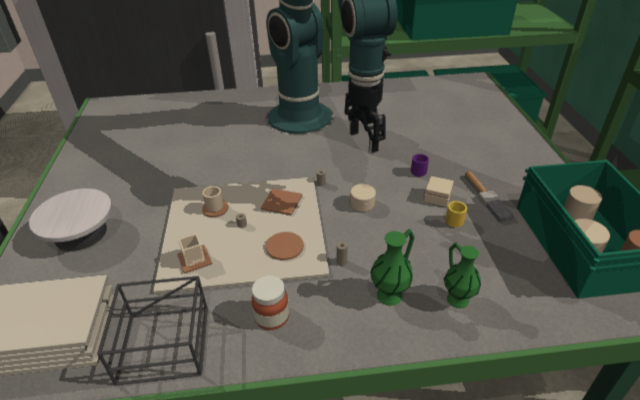

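Scene view: the round cup is on its bat (213,200) and the square cup is on its bat (193,250). The large round box is at (362,198). I'll grasp it now.

Call:
jog_arm([
  [[0.2,0.2,2.0],[0,0,0],8.5],
  [[0,0,3.0],[0,0,0],8.5],
  [[0,0,3.5],[0,0,0],8.5],
  [[0,0,3.5],[0,0,0],8.5],
  [[0,0,2.5],[0,0,0],8.5],
  [[0,0,1.5],[0,0,0],8.5],
  [[0,0,0.7],[0,0,0],8.5],
  [[0,0,0.3],[0,0,0],8.5],
  [[0,0,0],[0,0,0],7.5],
  [[0,0,0],[0,0,0],7.0],
  [[0,0,0],[0,0,0],6.5],
  [[0,0,0],[0,0,0],6.0],
  [[0,0,0],[0,0,0],5.8],
  [[0,0,0],[0,0,0],5.8],
  [[0,0,0],[0,0,0],5.8],
  [[0,0,0],[0,0,0],5.8],
], squeeze=45)

```text
clock: 16.68
position: [485.3, 126.6, 182.2]
tcp_rot: [[-0.339, 0.941, 0.002], [0.941, 0.339, 0.001], [0.0, 0.002, -1.0]]
force: [-0.7, -0.7, 4.5]
grip_width: 65.5
finger_force: 48.5
```

Call:
jog_arm([
  [[0,0,-1.5],[0,0,0],5.8],
  [[0,0,-2.5],[0,0,0],5.8],
  [[0,0,-2.5],[0,0,0],5.8],
  [[0,0,-1.5],[0,0,0],5.8],
  [[-2.46,0.6,0],[0,0,0],5.8],
  [[-2.46,0.6,0],[0,0,0],5.8],
  [[-2.46,0.6,0],[0,0,0],5.8],
  [[-2.46,0.6,0],[0,0,0],5.8],
  [[-2.46,0.6,0],[0,0,0],5.8],
  [[-2.46,0.6,0],[0,0,0],5.8],
  [[-2.46,0.6,0],[0,0,0],5.8],
  [[-2.46,0.6,0],[0,0,0],5.8],
  [[-2.46,0.6,0],[0,0,0],5.8],
  [[-2.46,0.6,0],[0,0,0],5.8],
  [[0,0,0],[0,0,0],5.8],
  [[0,0,0],[0,0,0],5.8],
  [[0,0,0],[0,0,0],5.8],
])

```text
clock: 18.1
position: [624.3, -83.9, 260.8]
tcp_rot: [[-0.339, 0.941, -0.0], [0.941, 0.339, 0.001], [0.001, -0.0, -1.0]]
force: [0.4, -0.1, -1.9]
grip_width: 65.1
finger_force: 51.4
```

Run:
```python
from rig import r,imaging
from h import *
s=r.observe(); go(s,625.6,-84.5,202.2,20); p=s['position']; zt=45+p[2]-182.2
c=imaging.read_camera('wrist'); P=cloud(c); cv2.imwrite('pics/w4.png',c['pixels'][:,:,::-1])
cup(P,p[:2],zt-5,zt+5,45)
cs,_=cv2.findContours(brown(c),cv2.RETR_EXTERNAL,cv2.CHAIN_APPROX_NONE)
for k in cs:
    if cv2.contourArea(k)<400: continue
    w=plane(c,k.reshape(-1,2),20).astype(np.float32); print(k.mean((0,1)).astype(int),[np.round(x,1) for x in cv2.minAreaRect(w)],[np.round(x,1) for x in cv2.minEnclosingCircle(w)])
```

```text
t 18.1 at [624.3 -83.9 260.8] yang 19.8 | shift cm [-0.11  0.1   5.86] len 5.9 | turn -0.2 | w 65.1 F [ 0.4 -0.1 -1.9] tilt [-0.     0.001 -1.   ]
17810 [array([625.9, -80.1]), array([71.1, 66.1]), np.float64(58.1)] [array([622. , -77.3]), np.float64(44.4)]
[553 329] [array([ 851. , -114.5]), array([35.4, 83.8]), np.float64(72.2)] [array([ 850.7, -115.5]), np.float64(43.3)]
[ 76 315] [array([ 466. , -234.9]), array([44.6, 64.2]), np.float64(89.8)] [array([ 466.1, -244.1]), np.float64(34.3)]
[319 193] [array([620.1, -66.6]), array([87.1, 56.2]), np.float64(18.6)] [array([625.1, -81.3]), np.float64(43.7)]
[ 93 130] [array([463. , -80.2]), array([85.7, 83.9]), np.float64(66.2)] [array([463.3, -80.2]), np.float64(59.1)]
```

Call:
jog_arm([
  [[0,0.1,1.5],[0,0,0],5.8],
  [[0,0,1.8],[0,0,0],5.8],
  [[0,0,1.2],[0,0,0],5.8],
  [[0,0,0.6],[0,0,0],5.8],
  [[0,0,0.3],[0,0,0],5.8],
  [[0,0,0.2],[0,0,0],5.8],
  [[0,0,0.15],[0,0,0],5.8],
  [[0,0,0.1],[0,0,0],5.8],
  [[0,0,0],[0,0,0],5.8],
])

```text
clock: 18.9
position: [625.9, -84.1, 202.6]
tcp_rot: [[-0.339, 0.941, 0.001], [0.941, 0.339, -0.0], [-0.0, 0.001, -1.0]]
force: [0.1, -0.7, -2.4]
grip_width: 64.7
finger_force: 51.4
```

Call:
jog_arm([
  [[0,0,0.1],[0,0,0],5.8],
  [[0,0,0.05],[0,0,0],5.8],
  [[0,0,0],[0,0,0],6.6],
  [[0,0,0],[0,0,0],7.2],
  [[0,0,0],[0,0,0],8.0],
  [[0,0,0],[0,0,0],8.2],
  [[0,0,0],[0,0,0],8.2],
  [[0,0,-1],[0,0,0],8.2],
  [[0,0,-2.5],[0,0,0],8.2],
  [[0,0,-3.5],[0,0,0],8.2],
  [[0,0,-4],[0,0,0],8.2],
  [[0,0,-4],[0,0,0],8.2],
  [[0,0,0],[0,0,-7],8.5],
  [[0,0,0],[0,0,-7],8.5],
  [[0,0,0],[0,0,-7],8.5],
  [[0,0,0],[0,0,-7],8.5],
  [[0,0,0],[0,0,-7],8.5],
  [[0,0,0],[0,0,-6.4],8.5],
  [[0,0,0],[0,0,0],8.5],
])

```text
clock: 20.48
position: [625.6, -84.3, 351.6]
tcp_rot: [[-0.878, 0.479, 0.001], [0.479, 0.878, 0.0], [-0.001, 0.001, -1.0]]
force: [-0.7, -0.7, -0.1]
grip_width: 85.0
finger_force: 0.0
```

Run:
```python
from rig import r,imaging
from h import *
go(r.observe(),485,328,350,61.2)
c=imaging.read_camera('side'); P=cloud(c); cup(P,(625,-84),60,70,45)
h=cv2.cvtColor(c['pixels'],cv2.COLOR_RGB2HSV); m=(cv2.inRange(h,(20,120,60),(32,255,255))>0)&(P[:,:,2]>42)&(P[:,:,2]<60)
print('yellow',P[m].mean(0).round())
print('post short', plane(c,(381,301),40))
```

```text
t 20.4833 at [625.6 -84.3 351.6] yang 61.3 | shift cm [32.11 29.44  0.15] len 43.6 | turn 0.1 | w 85.0 F [-0.7 -0.7 -0.1] tilt [ 0.001  0.    -1.   ]
820 [array([624.6, -85.4]), array([65.1, 64.3]), np.float64(2.2)] [array([625. , -85.8]), np.float64(34.0)]
yellow [581. 339.  48.]
post short [[ 537.3740623  -179.20796378]]
```

Call:
jog_arm([
  [[2.29,2.1,0],[0,0,0],8.5],
  [[2.29,2.1,0],[0,0,0],8.5],
  [[2.29,2.1,0],[0,0,0],8.5],
  [[2.29,2.1,0],[0,0,0],8.5],
  [[2.29,2.1,0],[0,0,0],8.5],
  [[2.29,2.1,0],[0,0,0],8.5],
  [[2.29,2.1,0],[0,0,0],8.5],
  [[2.29,2.1,0],[0,0,0],8.5],
  [[2.29,2.1,0],[0,0,0],8.5],
  [[2.29,2.1,0],[0,0,0],8.5],
  [[2.29,2.1,0],[0,0,0],8.5],
  [[2.29,2.1,0],[0,0,0],8.5],
  [[2.29,2.1,0],[0,0,0],8.5],
  [[2.29,2.1,0],[0,0,0],8.5],
  [[0,0,0],[0,0,0],8.5],
  [[0,0,0],[0,0,0],8.5],
  [[0,0,0],[0,0,0],8.5],
])

```text
clock: 21.95
position: [486.5, 327.5, 350.8]
tcp_rot: [[-0.875, 0.483, 0.0], [0.483, 0.875, -0.001], [-0.001, -0.001, -1.0]]
force: [0.0, -1.0, -0.4]
grip_width: 84.9
finger_force: 0.0
```

Run:
```python
from rig import r,imaging
from h import *
go(r.observe(),485,328,181,61.2)
for n in('wrist','side','scene'):
    c=imaging.read_camera(n); P=cloud(c); cup(P,(485,328),40,50,50)
```

```text
t 21.95 at [486.5 327.5 350.8] yang 61.1 | shift cm [ 0.17 -0.02 16.98] len 17.0 | turn -0.1 | w 84.9 F [ 0.  -1.  -0.4] tilt [ 0.    -0.001 -1.   ]
4192 [array([484.5, 331.2]), array([62.2, 62.3]), np.float64(61.4)] [array([484.2, 331.3]), np.float64(42.2)]
470 [array([482.8, 327.2]), array([66.4, 62. ]), np.float64(61.6)] [array([481.8, 326.5]), np.float64(41.3)]
370 [array([484.6, 328.5]), array([62.2, 65.5]), np.float64(61.7)] [array([485.2, 328. ]), np.float64(42.5)]
```

Target about (484.5, 329), yaw 61.4.

Call:
jog_arm([
  [[0.25,0.05,2.0],[0,0,-0.3],8.5],
  [[0,0,3.0],[0,0,0],8.5],
  [[0,0,3.5],[0,0,0],8.5],
  [[0,0,3.5],[0,0,0],8.5],
  [[0,0,2.5],[0,0,0],8.5],
  [[0,0,1.5],[0,0,0],8.5],
  [[0,0,0.7],[0,0,0],8.5],
  [[0,0,0.2],[0,0,0],8.5],
  [[0,0,0],[0,0,0],7.5],
  [[0,0,0],[0,0,0],7.0],
  [[0,0,0],[0,0,0],6.5],
  [[0,0,0],[0,0,0],6.0],
  [[0,0,0],[0,0,0],5.4],
  [[0,0,0],[0,0,0],5.4],
  [[0,0,0],[0,0,0],5.4],
  [[0,0,0],[0,0,0],5.4],
], squeeze=45)

```text
clock: 23.43
position: [484.9, 329.9, 183.3]
tcp_rot: [[-0.879, 0.477, 0.002], [0.477, 0.879, 0.001], [-0.001, 0.002, -1.0]]
force: [-0.2, -1.1, 6.1]
grip_width: 61.4
finger_force: 50.9
```

Call:
jog_arm([
  [[0,0,-1.5],[0,0,0],5.4],
  [[0,0,-2.5],[0,0,0],5.4],
  [[0,0,-2.5],[0,0,0],5.4],
  [[0,0,-1.5],[0,0,0],5.4],
  [[-1.27,-2.67,0],[0,0,0],5.4],
  [[-1.27,-2.67,0],[0,0,0],5.4],
  [[-1.27,-2.67,0],[0,0,0],5.4],
  [[-1.27,-2.67,0],[0,0,0],5.4],
  [[-1.27,-2.67,0],[0,0,0],5.4],
  [[-1.27,-2.67,0],[0,0,0],5.4],
  [[-1.27,-2.67,0],[0,0,0],5.4],
  [[-1.27,-2.67,0],[0,0,0],5.4],
  [[-1.27,-2.67,0],[0,0,0],5.4],
  [[-1.27,-2.67,0],[0,0,0],5.4],
  [[-1.27,-2.67,0],[0,0,0],5.4],
  [[-1.27,-2.67,0],[0,0,0],5.4],
  [[-1.27,-2.67,0],[0,0,0],5.4],
  [[-1.27,-2.67,0],[0,0,0],5.4],
  [[0,0,0],[0,0,-2.3],5.4],
  [[0,0,0],[0,0,-2.3],5.4],
])

```text
clock: 25.1
position: [461.9, -85.9, 262.0]
tcp_rot: [[-0.913, 0.407, 0.0], [0.407, 0.913, -0.001], [-0.001, -0.0, -1.0]]
force: [0.1, 0.9, -2.1]
grip_width: 61.1
finger_force: 50.1
```

Call:
jog_arm([
  [[0,0,0],[0,0,0],5.4],
  [[0,0,0],[0,0,0],5.4],
  [[0,0,0],[0,0,0],5.4],
])

```text
clock: 25.35
position: [462.3, -83.3, 261.8]
tcp_rot: [[-0.914, 0.405, 0.0], [0.405, 0.914, 0.0], [-0.0, 0.0, -1.0]]
force: [-0.1, 0.1, -1.9]
grip_width: 61.8
finger_force: 50.1
```

Run:
```python
from rig import r,imaging
from h import *
s=r.observe(); go(s,463,-83.5,203.3,66.1); p=s['position']
c=imaging.read_camera('wrist'); P=cloud(c); cv2.imwrite('pics/w5.png',c['pixels'][:,:,::-1])
cs,_=cv2.findContours(brown(c),cv2.RETR_EXTERNAL,cv2.CHAIN_APPROX_NONE)
for k in cs:
    if cv2.contourArea(k)<400: continue
    w=plane(c,k.reshape(-1,2),20).astype(np.float32); print(k.mean((0,1)).astype(int),[np.round(x,1) for x in cv2.minAreaRect(w)])
```

```text
t 25.35 at [462.3 -83.3 261.8] yang 66.1 | shift cm [-0.07  0.01  5.85] len 5.9 | turn -0.0 | w 61.8 F [-0.1  0.1 -1.9] tilt [ 0.  0. -1.]
[132 280] [array([ 454.2, -241.6]), array([66. , 35.4]), np.float64(53.8)]
[319 178] [array([438.3, -70.7]), array([83.6, 32.2]), np.float64(66.0)]
```

View pics/w5.png

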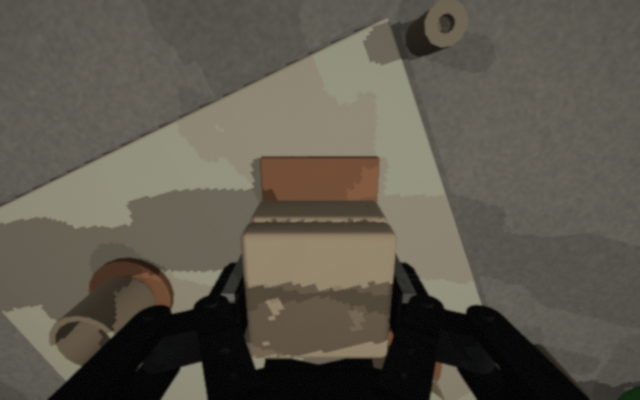

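Wrist view: the box (318,290) is squared over the large square bat, whose visible part is at (319,178). Nothing is near the fingers. Lowering.

Call:
jog_arm([
  [[0,0,1.5],[0,0,0],5.4],
  [[0,0,1.8],[0,0,0],5.4],
  [[0,0,1.2],[0,0,0],5.4],
  [[0,0,0.6],[0,0,0],5.4],
  [[0,0,0.3],[0,0,0],5.4],
  [[0,0,0.2],[0,0,0],5.4],
  [[0,0,0.15],[0,0,0],5.4],
  [[0,0,0.1],[0,0,0],5.4],
  [[0,0,0.1],[0,0,0],5.4],
  [[0,0,0],[0,0,0],5.4],
])

```text
clock: 26.23
position: [462.6, -83.7, 203.3]
tcp_rot: [[-0.914, 0.405, 0.001], [0.405, 0.914, 0.0], [-0.001, 0.001, -1.0]]
force: [-1.9, 0.3, 5.0]
grip_width: 61.1
finger_force: 51.0
```

Call:
jog_arm([
  [[0,0,0],[0,0,0],6.4],
  [[0,0,0],[0,0,0],6.9],
  [[0,0,0],[0,0,0],7.5],
  [[0,0,0],[0,0,0],8.0],
  [[0,0,0],[0,0,0],8.0],
  [[0,0,-1],[0,0,0],8.0],
  [[0,0,-2.5],[0,0,0],8.0],
  [[0,0,-3.5],[0,0,0],8.0],
  [[0,0,-4],[0,0,0],8.0],
  [[0,0,-4],[0,0,0],8.0],
  [[0,3,-1],[0,0,0],8.0],
  [[0,3,-1],[0,0,0],8.0],
  [[0,3,-1],[0,0,0],8.0],
  [[0,3,0],[0,0,0],8.0],
  [[0,3,0],[0,0,0],8.0],
  [[0,3,0],[0,0,0],8.0],
  [[0,3,0],[0,0,0],8.0],
  [[0,0,0],[0,0,0],8.0],
  [[0,0,0],[0,0,0],8.0],
])

```text
clock: 27.82
position: [547.3, 110.2, 382.5]
tcp_rot: [[-0.916, 0.402, -0.0], [0.402, 0.916, 0.0], [0.0, 0.0, -1.0]]
force: [0.1, -0.9, 0.4]
grip_width: 79.9
finger_force: 0.0
```

Run:
```python
from rig import r,imaging
from h import *
for n in('side','scene'):
    c=imaging.read_camera(n); P=cloud(c); print(n)
    for o,a,b,rad in(((463,-84),60,70,50),((625,-84),60,70,42),((466,-253),62,75,40),((640,-290),62,75,40)): cup(P,o,a,b,rad)
    cv2.imwrite(f'pics/{n}6.png',c['pixels'][:,:,::-1])
```

```text
side
1033 [array([460.8, -84.9]), array([62.7, 61.8]), np.float64(65.9)] [array([460.8, -85.5]), np.float64(41.3)]
817 [array([624.6, -85.5]), array([64.5, 65. ]), np.float64(9.3)] [array([625.8, -85.3]), np.float64(34.5)]
326 [array([ 464.4, -254. ]), array([46.2, 43.6]), np.float64(69.3)] [array([ 464.8, -253.9]), np.float64(23.4)]
400 [array([ 639.1, -290.5]), array([44.3, 42.7]), np.float64(18.9)] [array([ 639.2, -290.9]), np.float64(30.2)]
scene
393 [array([462.7, -83.6]), array([63.2, 65.5]), np.float64(66.9)] [array([464. , -83.8]), np.float64(41.9)]
472 [array([627.8, -84.4]), array([63.5, 64.9]), np.float64(17.4)] [array([628.1, -84.1]), np.float64(33.8)]
141 [array([ 467.2, -252.9]), array([44.5, 46.2]), np.float64(82.2)] [array([ 466.6, -253.2]), np.float64(24.7)]
191 [array([ 640.8, -290.3]), array([47.1, 42. ]), np.float64(18.7)] [array([ 641.8, -290.4]), np.float64(30.1)]
```

View pics/side6.png

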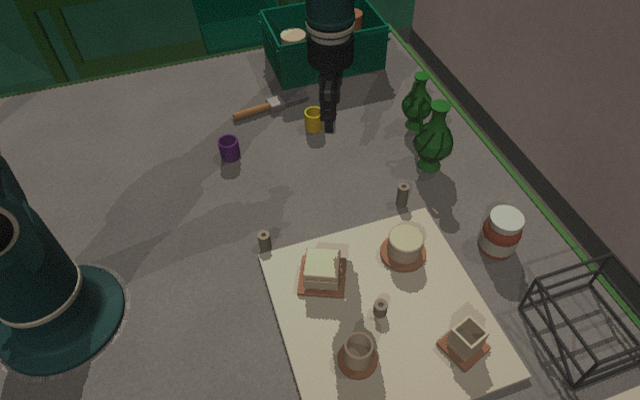

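Side view: all four pieces are centred on their bats, at (322,268), (406,245), (358,352) and (467,342). The posts stand where they were, and everything is within about 1 mm by measurement.

```bash
python3 -c "
from rig import r
print(r.finish_job())"
```

```text
the job is handed in; nothing more can be done
None
```

The job is handed in: all four pieces stand upright on their own bats, centred to within about 1–2 mm by camera, with the square ones lined up to within about 1–2° and the posts where they were, at about 28 s on the clock.

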